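Trace the seam of the long tube lug with the inspection probe

TASK

Take the pointed inspection probe out of its stand and guide its tip along the raised seam on top of the longer of the two bronze tube lugs, starting at the seam's end by the flared collar and going to its end at the plain end of the tube. Go slowly and steadily, about 20 to 30 mm a second, with the tip over the seam all the way, lightly touching it or only a few millimetres above it. Then hang the probe upright in its stand again and let go.

Things in the scene. Friction and masses are not known exactly. Their poses are not given: they have to be found in the camera images.
- probe: Round pencil-like probe, 140 mm long, about 0.12 kg, hanging point down in its stand. Origin at its tip, z up along it. From the tip up: steel cone to 25 mm (5 mm wide at the tip), steel shaft 16 mm in diameter to 70 mm, black collar 48 mm in diameter from 70 to 78 mm, black round handle 24 mm in diameter from 78 to 140 mm (grip here, any yaw). Hung in the stand, its tip is 20 mm above the counter.
- stand: The probe's stand, fixed: aluminium bridge 90 x 90 mm, 90 mm high, open on two sides, one vertical through hole 31 mm in diameter in the middle of its 8 mm top plate. Origin on the counter right below the hole, z up. The probe's shaft hangs through the hole with its collar on the plate.
- lug: Longer lug, fixed in a grey holder (foot 60 x 214 mm): level bronze tube 184 mm long, 24 mm in diameter. Origin on the counter below its middle, z up, y along it to the end with the flared collar (34 mm in diameter, last 12 mm, top at z = 63 mm); other end plain. Seam: straight brass bead 4 mm wide on top of the tube at x = 0, its top at z = 60 mm, from y = +70 (collar end) to -70 mm (plain end).
- short_lug: Bystander, not to be traced: a like lug only 90 mm long, fixed in a like holder (foot 60 x 120 mm), no higher than the longer one. Origin on the counter below its middle, z up, y along it.
There are look-alikes about, which are no part of the job. What is shaped like the probe but orange is not meant. Several things look just like the stand: the one meant starts farthest to the robot's left.

How it is judged:
On the way, in this order (a step that is already met when the one before it is completed fails the run):
1. the probe's tip is at the seam's end by the collar (x of probe in the frame of lug between -0.012 and 0.012 m and z of probe in the frame of lug between 0.05 and 0.075 m and y of probe in the frame of lug between 0.055 and 0.085 m), for 0.2 s.
2. the tip passes the first quarter of the seam (x of probe in the frame of lug between -0.012 and 0.012 m and z of probe in the frame of lug between 0.05 and 0.075 m and y of probe in the frame of lug between 0.025 and 0.045 m), for 0.2 s.
3. the tip passes the seam's middle (x of probe in the frame of lug between -0.012 and 0.012 m and z of probe in the frame of lug between 0.05 and 0.075 m and y of probe in the frame of lug between -0.01 and 0.01 m), for 0.2 s.
4. the tip passes the third quarter of the seam (x of probe in the frame of lug between -0.012 and 0.012 m and z of probe in the frame of lug between 0.05 and 0.075 m and y of probe in the frame of lug between -0.045 and -0.025 m), for 0.2 s.
5. the tip reaches the seam's plain end (x of probe in the frame of lug between -0.012 and 0.012 m and z of probe in the frame of lug between 0.05 and 0.075 m and y of probe in the frame of lug between -0.085 and -0.055 m), for 0.2 s.
At the end, for the whole second after the job is handed in: The tip has gone along the whole seam in order, within 12 mm to the side and 15 mm above it; the probe hangs at rest in its stand, its collar on the top plate (tip 20 mm above the counter, within 6 mm), within 12 mm of the hole's centre line in x and y and within 10 degrees of upright (x of probe in the frame of stand between -0.012 and 0.012 m and y of probe in the frame of stand between -0.012 and 0.012 m and z of probe in the frame of stand between 0.014 and 0.026 m and angle between probe's own z axis and vertical below 0.17 rad and linear speed of probe below 0.02 m/s); the robot touches nothing.
It fails at once if the probe rushes along the seam, faster than 80 mm/s ((x of probe in the frame of lug between -0.012 and 0.012 m and z of probe in the frame of lug between 0.05 and 0.075 m and y of probe in the frame of lug between -0.05 and 0.05 m) and linear speed of probe above 0.08 m/s).
It fails at once if the probe is pressed or knocked on the lug with more than 30 N (contact force between probe and lug above 30 N).
It also fails if it takes over 58 s, if anything falls off the work surface, if the arm or the gripper's body presses on something with over 40 N, if the wrist force passes 120 N, or if a joint passes its speed limit or range.

ROBOT

A 7-joint arm with a two-finger parallel gripper is mounted at the origin on the work surface. World frame = base frame: x ahead of the robot, y to its left, z up, the work surface at z = 0. Lengths are in m, angles in rad, forces in N, time in s.
With the tool pointing down it reaches from about 0.35 to 0.9 m from the base axis. Payload 7.2 kg.
Tool frame: the origin (TCP) lies midway between the tips of the shut fingers; the grasp point (between the pads) lies 19 mm behind it; z points along the fingers, x is the direction in which the jaws open and shut, and the axes are right-handed (so a half turn about z gives the same grasp; the last joint's range is limited). The gripper opens to 88 mm and grips with 3 to 60 N. Pads are 20 mm wide; open, the fingers measure 115 mm over their backs; the gripper's body (75 mm by 178 mm) begins 61 mm behind the grasp point.
Start: joints at [-1.285, 0.411, -0.013, 1.596, 0.006, 1.134, -0.082], TCP at [0.217, 0.586, 0.223] pointing down, gripper open.
Joint ranges: [-2.95, 2.95], [-0.29, 1.99], [-1.47, 1.44], [0.14, 2.54], [-1.03, 4.17], [0.13, 1.85], [-2.86, 2.86]. Speed limits (rad/s): [2.39, 2.39, 3.01, 3.01, 3.14, 3.14, 3.14].

INTERFACE

Orientations are given as a rotation vector (axis times angle).
In Python, from cell import arm gives the robot as it stands.
- The arm moves only by the shell command python3 -m inch 'ROWS' [FORCE]. ROWS is JSON, a list that holds one entry, the list of rows, each a list of 5 numbers: the shift along the tool's x, y, z in mm, then the turn about the tool's z in degrees, then the finger opening in mm, from 0 to 87.8. In form: [[[tx, ty, tz, roll, gripper], ...]]. A call has 1 to 8 rows; each row is the pose to reach, as a shift and turn from the pose measured when the call began, along the tool's axes at that moment; what a row does not reach only later rows make up. A row lasts 1/10 s, in which the tool goes at most 50 mm and 8.59 degrees, less where a joint would pass 70% of its speed; a pose out of reach is approached as far as the arm can. A call with a gripper value outside its range is refused whole. The fingers move at their own pace and stop on an object; FORCE is the grip in N (left out, the last holds). Time passes only in rows, so rows that repeat a pose let the fingers close. It gives the time, the measured TCP pose, the force and the opening at its end, in the units of the state.
- arm.get_obs(): the state, without advancing time (a new reading comes with each control period).
- arm.camera(name): name is "scene" or "top" or "wrist"; returns a dict with "image" (384x512x3 uint8, blue, green, red), "z_map" (384x512 float32, m along the optical axis (not along the pixel's ray), 0 where there is no reading), "vfov" (degrees; the focal length in pixels is half the picture's height over the tangent of half this angle, whatever the lens; pixels are square), "cx", "cy" (the principal point, pixels), "k1" (the pictures are not rectified: a ray, as slopes to the right and down, at radius r is drawn at 1 + k1 r^2 times it, then the intrinsics apply), "R" (3x3) and "t" (3): a world point X has camera coordinates R X + t. Camera axes: x right, y down, z forward; pixel columns grow to the right and rows downward; lengths in m; the calibration is good to about 2 mm. A picture is of the moment at which its call begins.
- arm.hand_in(): hands the job in, once; it reports no verdict.
The state is a dict: "t": time; "joints": joint angles; "dq": joint speeds; "tau": joint torques, N m; "tool_pos": TCP position; "orientation": TCP orientation; "force": force on the tool from outside, world axes, zero at the start; "wrist_torque": the same for the moment, N m; "finger_gap": finger opening in m.
Only numpy, scipy, OpenCV 4.12 (cv2) and the standard library are available. Lean on these libraries where they do the work, as an engineer would, in place of code of your own. Each camera call takes 0.05 s, during which the arm holds its last target. There are 200 camera calls.

## Working session

There is one attempt and no reset: what is moved stays moved. The work goes in short steps, Python scripts to look and compute and a shell command to move; the robot and the scene stay as the last step left them, time stands still between calls to the robot, and variables do not carry over. Pictures are saved under pics/ and viewed, about 8 in all and at most 12, crops included, and the job is handed in when it is done.

```bash
ls; mkdir -p pics; cat > h.py <<'E'
import numpy as np, cv2
from cell import arm
from scipy.spatial.transform import Rotation as Ro
def cam(n):
    c=arm.camera(n); c['f']=c['image'].shape[0]/2/np.tan(np.radians(c['vfov'])/2); c['R']=np.array(c['R']); c['t']=np.array(c['t']); return c
def slopes(c,uv):
    d=(np.atleast_2d(uv).astype(float)-[c['cx'],c['cy']])/c['f']
    s=d.copy()
    for _ in range(20): s=d/(1+c['k1']*(s**2).sum(1,keepdims=True))
    return np.c_[s,np.ones(len(s))]
def plane(c,uv,z):
    r=slopes(c,uv)@c['R']; o=-c['R'].T@c['t']
    return o+r*((z-o[2])/r[:,2])[:,None]
def depth(c,uv):
    uv=np.atleast_2d(uv); zz=c['z_map'][uv[:,1].astype(int),uv[:,0].astype(int)]
    return (slopes(c,uv)*zz[:,None]-c['t'])@c['R']
def proj(c,P):
    q=np.atleast_2d(P)@c['R'].T+c['t']; s=q[:,:2]/q[:,2:]; s=s*(1+c['k1']*(s**2).sum(1,keepdims=True))
    return s*c['f']+[c['cx'],c['cy']]
E
python3 - <<'E'
from h import *
o=arm.get_obs(); print(o['t'],o['tool_pos'],Ro.from_rotvec(o['orientation']).as_matrix().round(3))
import pickle
for n in('top','scene'):
    c=cam(n); pickle.dump(c,open(n+'.pkl','wb')); cv2.imwrite(f'pics/{n}0.png',cv2.resize(c['image'],(768,576))); print(n,-c['R'].T@c['t'],c['k1'])
E
```

```text
pics
0.0 [0.21639271 0.58582415 0.22181389] [[ 0.346  0.938 -0.   ]
 [ 0.938 -0.346 -0.002]
 [-0.002  0.    -1.   ]]
top [ 0.37115374 -0.12140592  0.89238298] -0.15462100367239107
scene [ 0.79041281 -0.58570746  0.52644079] -0.11223424607408142
```

View pics/top0.png

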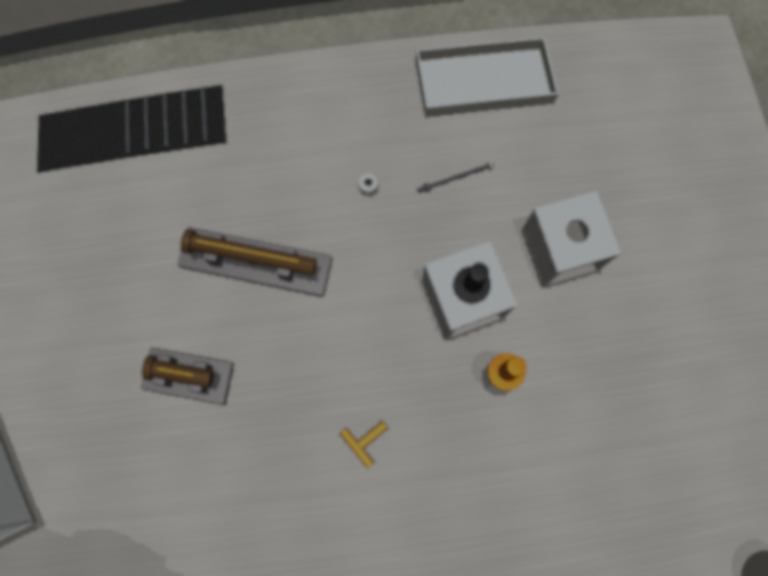

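View pics/scene0.png

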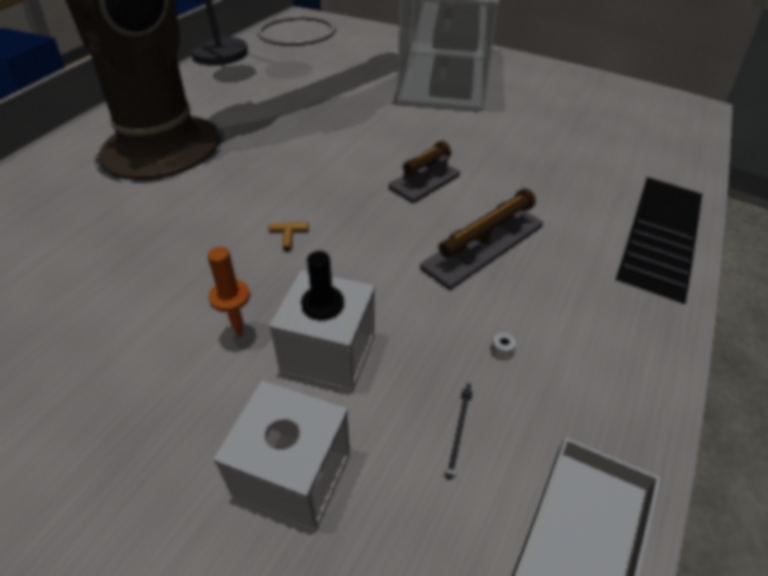

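The top view shows the probe (black, 470,285) hanging in one of two stands, with an empty stand at (577,230). The orange decoy is at (507,372), the long lug runs from its collar at (190,240) to its plain end at (312,266), and the short lug is at (180,372). Next I'll measure these.

```bash
cat > m.py <<'E'
from h import *
import pickle
np.set_printoptions(precision=4,suppress=True)
P={}
for n in('top','scene'):
    c=pickle.load(open(n+'.pkl','rb')); im=c['image']; hsv=cv2.cvtColor(im,cv2.COLOR_BGR2HSV)
    m=cv2.inRange(hsv,(5,90,30),(25,255,255)) # bronze/orange
    k,l,s,ce=cv2.connectedComponentsWithStats(m)
    for i in range(1,k):
        if s[i,4]>60:
            pts=np.argwhere(l==i)[:,::-1]; d=depth(c,pts); top=d[:,2]; 
            W=d[:,:2]; w,v=np.linalg.eigh(np.cov(W.T)); e=(W-W.mean(0))@v[:,1]
            print(n,s[i],'zmax',np.percentile(top,[5,50,98]),'mean',d.mean(0),'dir',v[:,1],'ext',e.min(),e.max())
            r=cv2.minAreaRect(pts.astype(np.float32)); print('   rect',r)
    # white top plates via depth
    yy,xx=np.mgrid[0:384,0:512]; uv=np.c_[xx.ravel(),yy.ravel()]; d=depth(c,uv).reshape(384,512,3)
    mm=((abs(d[...,2]-.09)<.005)&(d[...,0]>.2)&(c['z_map']>0)).astype(np.uint8)
    k,l,s,ce=cv2.connectedComponentsWithStats(mm)
    for i in range(1,k):
        if s[i,4]>300:
            pts=np.argwhere(l==i)[:,::-1].astype(np.float32); r=cv2.minAreaRect(plane(c,pts,.09)[:,:2].astype(np.float32)); print(n,'plate',s[i],r)
    mb=(hsv[...,2]<45)&(d[...,2]>.08)&(d[...,0]>.2)
    print('black high',d[mb].mean(0) if mb.any() else None, np.percentile(d[mb][:,2],[1,50,99]))
    hi=mb&(d[...,2]>.152); print('probe top',hi.sum(),d[hi].mean(0), ce.shape)
E
python3 m.py
```

```text
top [122 154  88  28 873] zmax [0.0507 0.056  0.0624] mean [0.6359 0.0223 0.0606] dir [0.4232 0.906 ] ext -0.24223431740972845 0.0896673232869908
   rect ((165.43284606933594, 167.85012817382812), (89.02152252197266, 12.726968765258789), 10.856412887573242)
top [325 235  26  26 528] zmax [0.0751 0.079  0.1415] mean [ 0.4306 -0.2817  0.1061] dir [-0.3588  0.9334] ext -0.027624159305877628 0.1709795428677209
   rect ((337.5, 247.5), (25.0, 25.0), 90.0)
top [ 96 238  45  20 476] zmax [0.0505 0.0558 0.0623] mean [0.4905 0.1295 0.0558] dir [0.302  0.9533] ext -0.044239770991865 0.042262312917968746
   rect ((118.16622924804688, 247.44729614257812), (45.17715835571289, 13.620731353759766), 8.972626686096191)
top [227 281  31  30 311] zmax [0.0082 0.0121 0.0161] mean [ 0.3723 -0.0977  0.0176] dir [-0.4613  0.8872] ext -0.03632575229085512 0.019054400873485016
   rect ((245.46719360351562, 291.36065673828125), (29.32044792175293, 27.14381980895996), 50.194427490234375)
top plate [ 356  128   58   54 1860] ((0.5979343056678772, -0.40926310420036316), (0.09259067475795746, 0.09327804297208786)
[... 1007 characters left out ...]
5.144182205200195), 86.18592071533203)
scene [138 164  29  61 909] zmax [0.0208 0.0826 0.1408] mean [ 0.4378 -0.2927  0.0917] dir [-0.7624  0.6471] ext -0.4584172211522941 0.19141287185789246
   rect ((152.39605712890625, 193.98634338378906), (60.51576232910156, 27.190738677978516), 88.02507019042969)
scene plate [ 180  180   70   52 1700] ((0.5476041436195374, -0.2617620825767517), (0.0925283133983612, 0.0945102870464325), 12.303004264831543)
scene plate [ 142  254   90   78 3802] ((0.5997905731201172, -0.4115152060985565), (0.09263265132904053, 0.09260233491659164), 8.696724891662598)
black high [ 0.5705 -0.2934  0.1557] [0.0952 0.1201 0.5264]
probe top 238 [ 0.6225 -0.3623  0.2715] (6, 2)
```

```bash
cat > m2.py <<'E'
from h import *
import pickle
np.set_printoptions(precision=3,suppress=True)
c=pickle.load(open('scene.pkl','rb')); yy,xx=np.mgrid[0:384,0:512]; uv=np.c_[xx.ravel(),yy.ravel()]
for n in('scene','top'):
    c=pickle.load(open(n+'.pkl','rb')); d=depth(c,uv).reshape(384,512,3)
    m=((d[...,2]>.03)&(c['z_map']>0)).astype(np.uint8)
    k,l,s,ce=cv2.connectedComponentsWithStats(m)
    for i in range(1,k):
        if s[i,4]>60: q=d[l==i]; print(n,s[i],np.percentile(q,[2,98],axis=0).ravel())
    hsv=cv2.cvtColor(c['image'],cv2.COLOR_BGR2HSV)
    near=np.hypot(d[...,0]-.547,d[...,1]+.26)<.06
    top=near&(d[...,2]>.154)&(d[...,2]<.17); print(n,'probe top',top.sum(),plane(c,np.argwhere(top)[:,::-1],.16).mean(0))
    m=cv2.inRange(hsv,(5,90,30),(25,255,255)); k,l,s,ce=cv2.connectedComponentsWithStats(m)
    for i in range(1,k):
        pts=np.argwhere(l==i)[:,::-1].astype(np.float32)
        if s[i,4]>150: r=cv2.minAreaRect(plane(c,pts,.048)[:,:2].astype(np.float32)); print(n,s[i],r)
E
python3 m2.py
```

```text
scene [  0   0  27   8 148] [-1.012  0.126  0.032 -0.644  0.415  0.172]
scene [   0    0  188  103 8669] [-0.266 -0.131  0.032  0.077  0.569  0.285]
scene [ 265    0   68   66 3959] [0.318 0.367 0.034 0.483 0.429 0.215]
scene [ 360    0  152   33 2401] [0.482 1.135 0.032 0.996 1.157 0.155]
scene [269  94  32  27 446] [0.473 0.086 0.031 0.517 0.168 0.062]
scene [292 125  65  48 994] [ 0.605 -0.066  0.032  0.68   0.102  0.062]
scene [138 164  29  53 877] [ 0.416 -0.311  0.037  0.455 -0.271  0.141]
scene [ 180  167   70   86 3727] [ 0.505 -0.312  0.034  0.598 -0.214  0.16 ]
scene [ 142  254   91   94 4920] [ 0.556 -0.461  0.034  0.649 -0.366  0.092]
scene [344 336  19  48  95] [ 0.83  -0.402  0.03   0.833 -0.334  0.033]
scene probe top 164 [ 0.548 -0.263  0.16 ]
scene [272  95  28  17 174] ((0.4941527843475342, 0.14154021441936493), (0.09699860215187073, 0.02956097386777401), 76.47942352294922)
scene [295 127  61  39 516] ((0.6440262794494629, 0.03224863111972809), (0.19112133979797363, 0.02931082248687744), 71.07896423339844)
scene [179 148  26  19 213] ((0.40876343846321106, -0.143172
[... 584 characters left out ...]
  18  50 452] [0.309 0.366 0.031 0.39  0.395 0.089]
top [500 370  12  14 111] [ 0.113 -0.61   0.03   0.133 -0.587  0.064]
top probe top 150 [ 0.546 -0.259  0.16 ]
top [122 154  88  28 873] ((0.6412444114685059, 0.022854939103126526), (0.18466413021087646, 0.026757346466183662), 70.97612762451172)
top [325 235  26  26 528] ((0.43501773476600647, -0.2943093776702881), (0.049201034009456635, 0.04886499419808388), 80.46184539794922)
top [ 96 238  45  20 476] ((0.49270525574684143, 0.13031107187271118), (0.09203676134347916, 0.02676144614815712), 74.2760238647461)
top [227 281  31  30 311] ((0.37730100750923157, -0.10611708462238312), (0.05528010427951813, 0.051289696246385574), 32.5195426940918)
```

```bash
python3 -m inch '[[[0,0,-30,0,60],[0,0,-70,0,60],[0,0,-110,0,60],[0,0,-150,0,60],[0,0,-190,0,60],[0,0,-200,0,60]]]'; python3 - <<'E'
from h import *
for n in('wrist','scene'):
    c=cam(n); cv2.imwrite(f'pics/{n}1.png',c['image'])
    if n=='wrist': A=c
    print(n,-c['R'].T@c['t'])
c=A; yy,xx=np.mgrid[0:384:4,0:512:4]; uv=np.c_[xx.ravel(),yy.ravel()]; d=depth(c,uv); z=c['z_map'][uv[:,1],uv[:,0]]
q=d[(d[:,2]>.04)&(z>.0)]; print(len(q)); print(np.percentile(q,[0,5,50,95,100],axis=0).round(3))
im=np.hstack([A['image'],cv2.imread('pics/scene1.png')]); cv2.imwrite('pics/both1.png',cv2.resize(im,(800,300)))
E
```

```text
t: 0.7
tool_pos: [0.2168, 0.587, 0.4266]
orientation: [-2.575, -1.794, -0.006]
force: [0.9, -0.6, -0.8]
finger_gap: 0.0598
wrist [0.14739348 0.61135811 0.58943049]
scene [ 0.79041281 -0.58570746  0.52644079]
4907
[[0.157 0.37  0.042]
 [0.169 0.507 0.219]
 [0.202 0.593 0.524]
 [0.36  0.682 0.546]
 [0.466 0.748 0.55 ]]
```

View pics/both1.png

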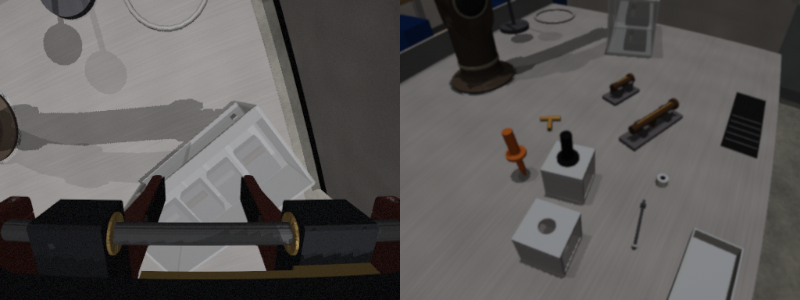

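The wrist view shows the gripper well above the tilted tray ahead, and the counter scene hasn't changed. I'll cross over at this height.

```bash
python3 -m inch '[[[-20,18,0,0,60],[-50,44,0,0,60],[-80,71,0,0,60],[-110,97,0,0,60],[-140,124,0,0,60],[-170,151,0,0,60],[-200,177,0,0,60],[-230,204,0,0,60]]]'; python3 -m inch '[[[-30,26,0,0,60],[-60,53,0,0,60],[-90,80,0,0,60],[-120,106,0,0,60],[-150,133,0,0,60],[-180,160,0,0,60],[-210,186,0,0,60],[-240,213,0,0,60]]]'
python3 -m inch '[[[-30,26,0,0,60],[-60,53,10,0,60],[-90,80,20,0,60],[-120,106,40,0,60],[-150,133,70,0,60],[-150,133,90,0,60],[-150,133,90,0,60]]]'
cat > w.py <<'E'
from h import *
import sys
c=cam('wrist'); cv2.imwrite(f'pics/{sys.argv[1]}.png',c['image']); o=arm.get_obs()
M=Ro.from_rotvec(o['orientation']).as_matrix(); p=np.array(o['tool_pos']); print(o['t'],p.round(4),M.round(3).tolist(),np.round(o['force'],1))
print('cam',-c['R'].T@c['t'])
yy,xx=np.mgrid[0:384,0:512]; uv=np.c_[xx.ravel(),yy.ravel()]; d=depth(c,uv).reshape(384,512,3)
def go(P): return ((np.array(P)-p)@M*1000).round(1)
# plate at z=.09 and lug
m=((abs(d[...,2]-.09)<.005)&(c['z_map']>0)).astype(np.uint8); k,l,s,ce=cv2.connectedComponentsWithStats(m)
for i in range(1,k):
    if s[i,4]>800: q=np.argwhere(l==i)[:,::-1]; print('plate',s[i],cv2.minAreaRect(plane(c,q,.09)[:,:2].astype(np.float32)))
near=np.hypot(d[...,0]-.547,d[...,1]+.26)<.06
top=near&(d[...,2]>.154)&(d[...,2]<.166)
if top.sum()>20:
    P=plane(c,np.argwhere(top)[:,::-1],.16)[:,:2].astype(np.float32); print('probe top',top.sum(),cv2.minEnclosingCircle(P)); a=cv2.minEnclosingCircle(P)[0]; print('shift',go([*a,p[2]]))
hsv=cv2.cvtColor(c['image'],cv2.COLOR_BGR2HSV); m=cv2.inRange(hsv,(5,90,30),(28,255,255)); k,l,s,ce=cv2.connectedComponentsWithStats(m)
for i in range(1,k):
    if s[i,4]>300: q=np.argwhere(l==i)[:,::-1]; print('bronze',s[i],cv2.minAreaRect(plane(c,q,.048)[:,:2].astype(np.float32)),np.median(d[l==i],axis=0))
E
python3 w.py w2
```

```text
t: 1.6
tool_pos: [0.3281, 0.298, 0.4207]
orientation: [2.578, 1.796, -0.004]
force: [-0.2, -0.8, 0.9]
finger_gap: 0.06
t: 2.4
tool_pos: [0.4443, -0.0025, 0.4189]
orientation: [-2.577, -1.796, 0.008]
force: [0.7, -0.0, -0.3]
finger_gap: 0.0596
t: 3.1
tool_pos: [0.5143, -0.1897, 0.3243]
orientation: [-2.575, -1.789, 0.018]
force: [0.4, 0.0, -0.8]
finger_gap: 0.0596
3.15 [ 0.5153 -0.1891  0.3265] [[0.347, 0.938, -0.01], [0.938, -0.347, -0.002], [-0.005, -0.009, -1.0]] [-0.8  0.4  0.2]
cam [ 0.44727067 -0.16411776  0.48788194]
plate [ 182  169   85   81 2531] ((0.5445553064346313, -0.258390337228775), (0.09066300094127655, 0.09164384007453918), 12.309368133544922)
probe top 269 ((0.5429953336715698, -0.2579330503940582), 0.012662350200116634)
shift [-54.9  49.9  -0.2]
bronze [267  41  39  43 563] ((0.38106992840766907, -0.11044631898403168), (0.054761797189712524, 0.05102419853210449), 32.14552688598633) [ 0.37396326 -0.09733744  0.01362476]
bronze [ 114   59   61   73 1290] ((0.3473440408706665, -0.31134307384490967), (0.1259097456932068, 0.044748418033123016), 29.399005889892578) [ 0.3
[... 210 characters left out ...]
e [ 355  187  114   19 1550] ((0.638763427734375, 0.02851060777902603), (0.19306574761867523, 0.030695835128426552), 69.51576232910156) [0.63559747 0.02316936 0.05693537]
bronze [136 271  23  56 668] ((0.6623497009277344, -0.46698132157325745), (0.037343233823776245, 0.12124292552471161), 58.765193939208984) [ 0.47786604 -0.20899394  0.42356883]
bronze [360 271  24  56 661] ((0.8037685751914978, -0.08220960944890976), (0.038393888622522354, 0.12050867080688477), 80.40464782714844) [ 0.49927654 -0.15110081  0.42309846]
bronze [ 178  336  309   22 3565] ((0.8864675760269165, -0.1726665496826172), (0.6136103868484497, 0.0387410968542099), 70.06329345703125) [ 0.50511796 -0.15967639  0.43241719]
```

View pics/w2.png

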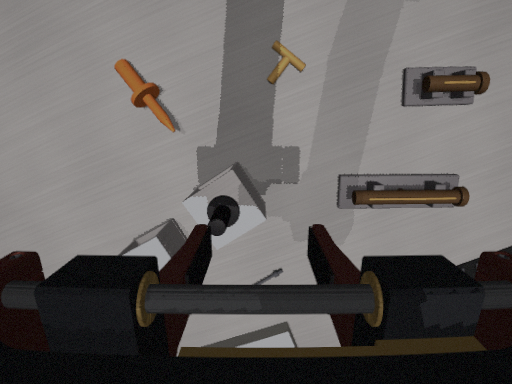

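The wrist view shows the black probe's top at about (218,228) between the finger directions, and the long lug at (355..465,197). The orange probe at (145,95) may be lying down, so I'll check that while aligning.

```bash
python3 -m inch '[[[-20,18,0,0,70],[-45,40,0,0,70],[-56,51,0,0,70],[-56,51,0,0,70],[-56,51,0,0,70],[-56,51,0,0,70]]]'; python3 - <<'E'
from h import *
c=cam('top'); cv2.imwrite('pics/t3.png',c['image'])
hsv=cv2.cvtColor(c['image'],cv2.COLOR_BGR2HSV); m=cv2.inRange(hsv,(5,180,100),(25,255,255)); k,l,s,ce=cv2.connectedComponentsWithStats(m)
for i in range(1,k):
    if s[i,4]>100: q=depth(c,np.argwhere(l==i)[:,::-1]); print(s[i],np.percentile(q,[3,50,97],axis=0).round(3).tolist())
E
python3 w.py w3
```

```text
t: 3.75
tool_pos: [0.5437, -0.2577, 0.3267]
orientation: [-2.573, -1.795, 0.013]
force: [0.6, 0.5, -0.3]
finger_gap: 0.07
3.85 [ 0.5438 -0.2579  0.3267] [[0.346, 0.938, -0.009], [0.938, -0.346, -0.001], [-0.004, -0.008, -1.0]] [1.  0.  0.1]
cam [ 0.47604253 -0.23258765  0.49010115]
plate [ 217  132   86   85 2973] ((0.5446414351463318, -0.25855568051338196), (0.09055395424365997, 0.09030330181121826), 12.445131301879883)
plate [ 140  202   81   59 1771] ((0.5970965623855591, -0.40941405296325684), (0.09129547327756882, 0.0925997719168663), 8.986695289611816)
probe top 304 ((0.5431329607963562, -0.25861164927482605), 0.012097293511033058)
shift [-0.9 -0.3  0. ]
bronze [301   5  40  45 608] ((0.3834015130996704, -0.11619570851325989), (0.05455728620290756, 0.051844194531440735), 31.760141372680664) [ 0.37384923 -0.09762871  0.01358292]
bronze [ 146   22   62   75 1365] ((0.3494545519351959, -0.3142459988594055), (0.12757059931755066, 0.04316215217113495), 30.34164047241211) [ 0.33943249 -0.32030688  0.03280425]
bronze [465  41  47  17 717] ((0.48806628584861755, 0.12762057781219482), (0.07575201243162155, 0.022839348763227463), 72.99766540527344) [0.48786226 0.12010243 0.05684136]
bronze [ 390  156  114   20 1571] ((0.6401641964912415, 0.028976529836654663), (0.19484499096870422, 0.03132972493767738), 70.3201675415039) [0.63575922 0.02168319 0.05702002]
bronze [117 271  26  56 736] ((0.6844963431358337, -0.5674764513969421), (0.043267130851745605, 0.12409687042236328), 57.63963317871094) [ 0.5053783  -0.28188409  0.4257895 ]
bronze [376 271  27  56 733] ((0.848869264125824, -0.11741381883621216), (0.04279061779379845, 0.12397739291191101), 83.220458984375) [ 0.53015514 -0.21469682  0.42537581]
bronze [ 200  335  305   23 3461] ((0.9348214864730835, -0.1990673542022705), (0.6160617470741272, 0.03893192484974861), 70.0348129272461) [ 0.53572617 -0.22349229  0.43482823]
```

The orange decoy has toppled by itself and is lying still at (0.34, -0.32), clear of the work. The tool is centred over the probe, so I'll descend and grip.

```bash
python3 -m inch '[[[0,0,30,0,70],[0,0,70,0,70],[0,1,110,0,70],[0,1,150,0,70],[0,2,180,0,70],[0,2,200,0,70],[0,2,210,0,70],[0,2,210,0,70]]]'; python3 -m inch '[[[0,0,0,0,20],[0,0,0,0,20],[0,0,0,0,20],[0,0,0,0,20],[0,0,0,0,20],[0,0,0,0,20],[0,0,0,0,20],[0,0,0,0,20]]]' 35
```

```text
t: 4.65
tool_pos: [0.5433, -0.258, 0.1159]
orientation: [-2.571, -1.795, 0.014]
force: [-1.0, 0.2, 0.5]
finger_gap: 0.0699
t: 5.45
tool_pos: [0.5433, -0.258, 0.116]
orientation: [-2.571, -1.795, 0.014]
force: [0.4, -0.1, 1.4]
finger_gap: 0.0233
```

```bash
python3 -m inch '[[[0,0,-15,0,20],[0,0,-40,0,20],[0,0,-65,0,20],[0,0,-90,0,20],[0,0,-115,0,20],[0,0,-140,0,20],[0,0,-160,0,20],[0,0,-160,0,20]]]'; python3 -m inch '[[[20,5,0,0,20],[50,15,0,0,20],[80,25,0,0,20],[110,35,0,0,20],[140,45,0,0,20],[170,55,0,0,20],[200,60,0,0,20],[200,60,0,0,20]]]'
cat > lug.py <<'E'
from h import *
import sys
for n in sys.argv[1:]:
    c=cam(n); cv2.imwrite(f'pics/lug_{n}_{arm.get_obs()["t"]:.2f}.png',c['image'])
    yy,xx=np.mgrid[0:384,0:512]; uv=np.c_[xx.ravel(),yy.ravel()]; d=depth(c,uv).reshape(384,512,3)
    hsv=cv2.cvtColor(c['image'],cv2.COLOR_BGR2HSV); near=np.hypot(d[...,0]-.64,d[...,1]-.022)<.12
    m=near&(d[...,2]>.035)&(d[...,2]<.07)&(cv2.inRange(hsv,(4,80,25),(30,255,255))>0)
    q=d[m]; 
    vx,vy,x0,y0=cv2.fitLine(q[:,:2].astype(np.float32),cv2.DIST_L2,0,1e-4,1e-4).ravel(); a=np.array([vx,vy])*np.sign(vy); nrm=np.array([a[1],-a[0]])
    s=q[:,:2]@a; o=q[:,:2]@nrm; lo,hi=np.percentile(s,[.5,99.5]); print(n,m.sum(),'dir',a,'deg',np.degrees(np.arctan2(a[1],a[0])),'s',lo,hi,hi-lo)
    # lateral position: width-wise mid & height ridge per bin
    for k in np.linspace(lo,hi,9)[:-1]:
        b=(s>=k)&(s<k+(hi-lo)/8); ob=o[b]; zb=q[b,2]
        if b.sum()>8:
            A=np.polyfit(ob-ob.mean(),zb,2); print('  %.3f lat %.4f %.4f mid %.4f  parab %.4f zmax %.4f'%(k,*np.percentile(ob,[2,98]),np.percentile(ob,[2,98]).mean(),ob.mean()-A[1]/2/A[0],np.percentile(zb,95)))
    mid=(lo+hi)/2; print('  centre',a*mid+nrm*np.median(o))
    g=near&(d[...,2]>.004)&(d[...,2]<.02)&(hsv[...,2]<110); 
    if g.sum()>200: print('  foot',np.median(d[g][:,2]),cv2.minAreaRect(plane(c,np.argwhere(g)[:,::-1],np.median(d[g][:,2]))[:,:2].astype(np.float32)))
E
python3 lug.py wrist top; ls pics
```

```text
t: 6.25
tool_pos: [0.5459, -0.259, 0.2794]
orientation: [-2.575, -1.796, 0.009]
force: [0.2, -0.8, -1.4]
finger_gap: 0.0237
t: 7.05
tool_pos: [0.673, -0.0859, 0.2761]
orientation: [-2.566, -1.804, 0.01]
force: [-0.5, 0.5, -1.7]
finger_gap: 0.0236
wrist 2447 dir [0.3347218 0.942317 ] deg 70.444374 s 0.14451639209697714 0.3251359824754183 0.18061959037844116
  0.145 lat 0.5833 0.6042 mid 0.5937  parab 0.5928 zmax 0.0591
  0.167 lat 0.5833 0.6043 mid 0.5938  parab 0.5931 zmax 0.0607
  0.190 lat 0.5833 0.6043 mid 0.5938  parab 0.5930 zmax 0.0607
  0.212 lat 0.5833 0.6043 mid 0.5938  parab 0.5936 zmax 0.0609
  0.235 lat 0.5832 0.6041 mid 0.5937  parab 0.5940 zmax 0.0611
  0.257 lat 0.5818 0.6041 mid 0.5929  parab 0.5939 zmax 0.0609
  0.280 lat 0.5829 0.6039 mid 0.5934  parab 0.5936 zmax 0.0608
  0.303 lat 0.5789 0.6083 mid 0.5936  parab 0.5936 zmax 0.0635
  centre [0.63790501 0.02260967]
  foot 0.012429320808242824 ((0.6375138759613037, 0.022123806178569794), (0.21168340742588043, 0.0590038001537323), 69.91090393066406)
top 894 dir [0.33816594 0.94108653] deg 70.234825 s 0.14557193081945471 0.32540436367999725 0.17983243286054254
  0.146 lat 0.5845 0.6008 mid 0.5927  parab 0.5956 zmax 0.0588
  0.168 lat 0.5842 0.6018 mid 0.5930  parab 0.5950 zmax 0.0602
  0.191 lat 0.5840 0.6020 mid 0.5930  parab 0.5940 zmax 0.0601
  0.213 lat 0.5830 0.6020 mid 0.5925  parab 0.5936 zmax 0.0601
  0.235 lat 0.5837 0.6024 mid 0.5930  parab 0.5942 zmax 0.0602
  0.258 lat 0.5836 0.6028 mid 0.5932  parab 0.5948 zmax 0.0591
  0.280 lat 0.5837 0.6021 mid 0.5929  parab 0.5943 zmax 0.0597
  0.303 lat 0.5803 0.6045 mid 0.5924  parab 0.5953 zmax 0.0625
  centre [0.63647881 0.02152056]
  foot 0.011227695055269526 ((0.6657525300979614, 0.010511800646781921), (0.21190068125724792, 0.11921761929988861), 70.85142517089844)
both1.png
lug_top_7.15.png
lug_wrist_7.10.png
scene0.png
scene1.png
t3.png
top0.png
w2.png
w3.png
wrist1.png
```

```bash
cat > calc.py <<'E'
from h import *
import sys
a=np.array([.335,.942]); n=np.array([.942,-.335]); tip=np.array([0,.0014,.096])
def st():
    o=arm.get_obs(); return np.array(o['tool_pos']),Ro.from_rotvec(o['orientation']).as_matrix(),o
def tipnow():
    p,M,o=st(); T=p+M@tip; print('t',o['t'],'tip lug frame x %.1f y %.1f z %.1f'%((T[:2]@n-.5936)*1e3,(T[:2]@a-.235)*1e3,T[2]*1e3),'F',np.round(o['force'],1),'gap',o['finger_gap'],'toolz',M[:,2].round(4))
if __name__=='__main__':
    tipnow(); p,M,o=st(); T=p+M@tip
    for v in sys.argv[1:]:
        y,z=map(float,v.split(',')); G=np.r_[a*(.235+y/1e3)+n*.5936,z/1e3]; print(v,((G-T)@M*1e3).round(1))
E
python3 calc.py 68,110
```

```text
t 7.15 tip lug frame x 69.8 y -96.7 z 181.0 F [-0.9  0.3 -1.3] gap 0.02371318556073764 toolz [-0.0082 -0.0023 -1.    ]
68,110 [164.3 -71.1  70.7]
```

```bash
python3 -m inch '[[[25,-11,0,0,20],[60,-26,10,0,20],[100,-43,30,0,20],[135,-58,50,0,20],[155,-67,65,0,20],[164,-71,71,0,20],[164,-71,71,0,20],[164,-71,71,0,20]]]'
python3 calc.py 70,64; python3 - <<'E'
from h import *
from calc import *
p,M,o=st(); T=p+M@tip
for nm in('scene','top'):
    c=cam(nm); print(nm,proj(c,T))
    im=c['image']
    if nm=='scene':
        u,v=proj(c,T)[0].astype(int); x0,y0=max(u-60,0),max(v-70,0); cr=im[y0:y0+110,x0:x0+130].copy()
        pr=proj(c,[T,T+M@[0,0,-.07],np.r_[a*.305+n*.5936,.06],np.r_[a*.165+n*.5936,.06]])-[x0,y0]
        cr=cv2.resize(cr,None,fx=5,fy=5,interpolation=cv2.INTER_CUBIC)
        for q in pr: cv2.circle(cr,tuple((q*5).astype(int)),3,(0,255,0),1)
        cv2.imwrite('pics/hover.png',cr)
E
```

```text
t: 7.95
tool_pos: [0.6607, 0.084, 0.2067]
orientation: [-2.577, -1.795, 0.012]
force: [-0.2, -0.1, -1.2]
finger_gap: 0.0236
t 7.95 tip lug frame x 1.5 y 64.9 z 110.6 F [-0.2 -0.1 -1.2] gap 0.023601114013149845 toolz [-0.0069 -0.0038 -1.    ]
70,64 [ 5.2 -1.6 46.6]
scene [[349.23613056 111.89090716]]
top [[126.21779694 152.61564396]]
```

View pics/hover.png

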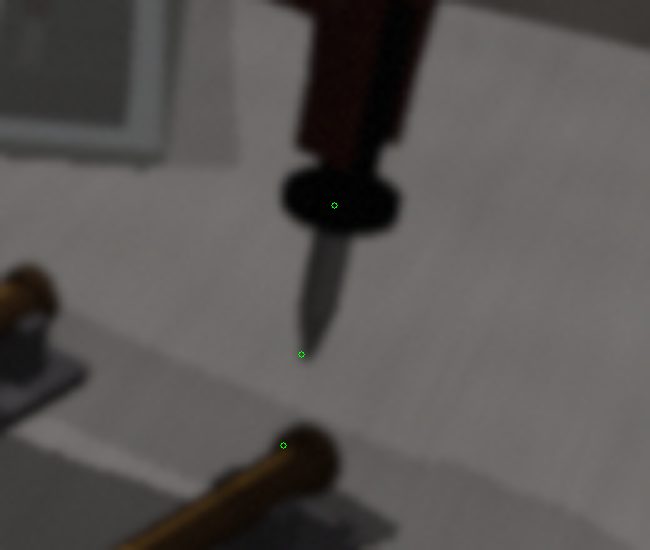

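The crop shows the tip at about (308,360), over the collar end of the long lug. The predicted tip and seam dots are both shifted by the same 1–2 px, which is the scene camera's bias, so the relative position holds. I'll lower it.

```bash
python3 -m inch '[[[2,-1,6,0,20],[5,-2,14,0,20],[6,-2,22,0,20],[6,-2,30,0,20],[6,-2,37,0,20],[6,-2,42,0,20],[6,-2,44,0,20],[6,-2,44,0,20]]]'; python3 calc.py 70,66 45,66
```

```text
t: 8.85
tool_pos: [0.6607, 0.0901, 0.1627]
orientation: [-2.578, -1.794, 0.012]
force: [0.8, -0.9, -1.3]
finger_gap: 0.0234
t 8.85 tip lug frame x -0.5 y 70.7 z 66.7 F [ 0.8 -0.9 -1.3] gap 0.023420254283314623 toolz [-0.0067 -0.0033 -1.    ]
70,66 [-0.8  0.2  0.7]
45,66 [-25.8   0.6   0.8]
```

```bash
python3 -m inch '[[[0,0,1,0,20],[0,0,1,0,20],[-2,0,1,0,20],[-4,0,1,0,20],[-6.5,0,1,0,20],[-9,0,1,0,20],[-11.5,0,1,0,20],[-14,0,1,0,20]]]'; python3 calc.py 50,66; python3 -m inch '[[[-2.5,0,0,0,20],[-5,0,0,0,20],[-7.5,0,0,0,20],[-10,0,0,0,20],[-12.5,0,0,0,20],[-15,0,0,0,20],[-17.5,0,0,0,20],[-20,0,0,0,20]]]'; python3 calc.py 0,66
```

```text
t: 9.65
tool_pos: [0.6558, 0.0767, 0.1618]
orientation: [-2.578, -1.794, 0.012]
force: [-0.3, -0.2, -1.1]
finger_gap: 0.0235
t 9.65 tip lug frame x -0.7 y 56.4 z 65.8 F [-0.3 -0.2 -1.1] gap 0.023521222941875683 toolz [-0.0066 -0.0033 -1.    ]
50,66 [-6.5  0.5 -0.2]
t: 10.45
tool_pos: [0.6488, 0.0577, 0.1619]
orientation: [-2.578, -1.794, 0.012]
force: [-0.3, 0.6, -1.6]
finger_gap: 0.0235
t 10.45 tip lug frame x -0.9 y 36.1 z 65.9 F [-0.3  0.6 -1.6] gap 0.023537062659500115 toolz [-0.0066 -0.0033 -1.    ]
0,66 [-36.2   1.1   0.1]
```

Tracking is steady at 25 mm/s. I'll go on with a slight sideways correction and 1 mm lower.

```bash
python3 -m inch '[[[-2.5,0.2,0.2,0,20],[-5,0.4,0.4,0,20],[-7.5,0.6,0.6,0,20],[-10,0.8,0.8,0,20],[-12.5,1,1,0,20],[-15,1,1,0,20],[-17.5,1,1,0,20],[-20,1,1,0,20]]]'; python3 -m inch '[[[-2.5,0,0,0,20],[-5,0,0,0,20],[-7.5,0,0,0,20],[-10,0,0,0,20],[-12.5,0,0,0,20],[-15,0,0,0,20],[-17.5,0.5,0,0,20],[-20,0.5,0,0,20]]]'; python3 calc.py -50,66;  python3 -m inch '[[[-2.5,0,0,0,20],[-5,0,0,0,20],[-7.5,0,0,0,20],[-10,0,0,0,20],[-12.5,0,0,0,20],[-15,0,0,0,20],[-17.5,0.5,0,0,20],[-20,0.5,0,0,20]]]'; python3 calc.py -70,65
```

```text
t: 11.25
tool_pos: [0.6426, 0.0385, 0.161]
orientation: [-2.578, -1.794, 0.012]
force: [-0.0, 0.5, -0.9]
finger_gap: 0.0234
t: 12.05
tool_pos: [0.6362, 0.0193, 0.1611]
orientation: [-2.578, -1.794, 0.011]
force: [0.5, 0.4, -1.4]
finger_gap: 0.0234
t 12.05 tip lug frame x 0.1 y -4.3 z 65.1 F [ 0.5  0.4 -1.4] gap 0.023428359895951035 toolz [-0.0066 -0.0033 -1.    ]
-50,66 [-45.8   0.2  -0.7]
t: 12.85
tool_pos: [0.6297, 0.0001, 0.1612]
orientation: [-2.578, -1.794, 0.011]
force: [0.8, 0.2, -2.2]
finger_gap: 0.0236
t 12.85 tip lug frame x 0.4 y -24.5 z 65.2 F [ 0.8  0.2 -2.2] gap 0.023567829352903982 toolz [-0.0065 -0.0034 -1.    ]
-70,65 [-45.6  -0.1   0.5]
```

```bash
python3 -m inch '[[[-2.5,0,0,0,20],[-5,0,0,0,20],[-7.5,0,0,0,20],[-10,0,0,0,20],[-12.5,0,0,0,20],[-15,0,0,0,20],[-17.5,0,0,0,20],[-20,0,0,0,20]]]'; python3 -m inch '[[[-2.5,0,0,0,20],[-5,0,0,0,20],[-7.5,0,0,0,20],[-10,0,0,0,20],[-12.5,0,0,0,20],[-15,0,0,0,20],[-17.5,0,0,0,20],[-20,0,0,0,20]]]';  python3 calc.py -70,65; python3 -m inch '[[[-2.5,0,0,0,20],[-5,0,0,0,20],[-6,0,0,0,20],[-6,0,0,0,20],[-6,0,0,0,20],[-6,0,0,0,20]]]'; python3 calc.py -70,65
```

```text
t: 13.65
tool_pos: [0.6227, -0.0188, 0.1613]
orientation: [-2.578, -1.794, 0.011]
force: [-0.4, 0.3, -0.8]
finger_gap: 0.0238
t: 14.45
tool_pos: [0.6156, -0.0377, 0.1615]
orientation: [-2.578, -1.794, 0.011]
force: [0.6, -0.4, -1.5]
finger_gap: 0.0236
t 14.45 tip lug frame x -0.1 y -64.8 z 65.5 F [ 0.6 -0.4 -1.5] gap 0.02364976731458627 toolz [-0.0065 -0.0033 -1.    ]
-70,65 [-5.2 -0.1  0.5]
t: 15.05
tool_pos: [0.6136, -0.0432, 0.1615]
orientation: [-2.577, -1.794, 0.011]
force: [0.4, 0.1, -1.0]
finger_gap: 0.024
t 15.05 tip lug frame x -0.2 y -70.7 z 65.5 F [ 0.4  0.1 -1. ] gap 0.023966177790643126 toolz [-0.0065 -0.0033 -1.    ]
-70,65 [ 0.6 -0.1  0.5]
```

The seam is done. Next I'll lift and go back over the stand.

```bash
python3 -m inch '[[[0,0,-10,0,20],[0,0,-30,0,20],[0,0,-55,0,20],[0,0,-80,0,20],[0,0,-100,0,20],[0,0,-115,0,20],[0,0,-118,0,20],[0,0,-118,0,20]]]';python3 -m inch '[[[-20,1,0,0,20],[-55,2,0,0,20],[-95,4,0,0,20],[-135,5,0,0,20],[-175,7,0,0,20],[-210,8,0,0,20],[-225,8,0,0,20],[-225,8,0,0,20]]]'
cat > sh.py <<'E'
from calc import *
p,M,o=st(); np.set_printoptions(suppress=True)
T=p+M@tip; print('t',o['t'],'tip',T.round(4),'F',np.round(o['force'],1),'shift tip->hole',((np.array([.5446,-.2586,T[2]])-T)@M*1e3).round(1),'tz to TCP .117',(p[2]-.117)*1e3)
E
python3 sh.py
```

```text
t: 15.85
tool_pos: [0.6144, -0.0428, 0.2796]
orientation: [-2.577, -1.795, 0.011]
force: [-0.7, -0.5, -1.4]
finger_gap: 0.0234
t: 16.65
tool_pos: [0.5424, -0.2585, 0.28]
orientation: [-2.581, -1.789, 0.013]
force: [0.4, -0.6, -2.6]
finger_gap: 0.0233
t 16.65 tip [ 0.543  -0.2593  0.184 ] F [ 0.4 -0.6 -2.6] shift tip->hole [ 1.3  1.2 -0. ] tz to TCP .117 163.04241007799513
```

```bash
python3 -m inch '[[[1,1,10,0,20],[2,2,30,0,20],[2,2,50,0,20],[2,2,70,0,20],[2,2,90,0,20],[2,2,110,0,20],[2,2,130,0,20],[2,2,130,0,20]]]'; python3 sh.py; python3 - <<'E'
from h import *
from calc import *
p,M,o=st(); c=cam('scene'); u,v=proj(c,p)[0].astype(int)
cv2.imwrite('pics/ins.png',cv2.resize(c['image'][v-60:v+90,u-90:u+90],None,fx=4,fy=4,interpolation=cv2.INTER_CUBIC))
E
```

```text
t: 17.45
tool_pos: [0.5434, -0.2541, 0.1464]
orientation: [-2.573, -1.79, 0.017]
force: [0.3, 0.5, -1.4]
finger_gap: 0.0237
t 17.45 tip [ 0.5435 -0.2546  0.0504] F [ 0.3  0.5 -1.4] shift tip->hole [-3.3  2.4 -0. ] tz to TCP .117 29.359557488359847
```

View pics/ins.png

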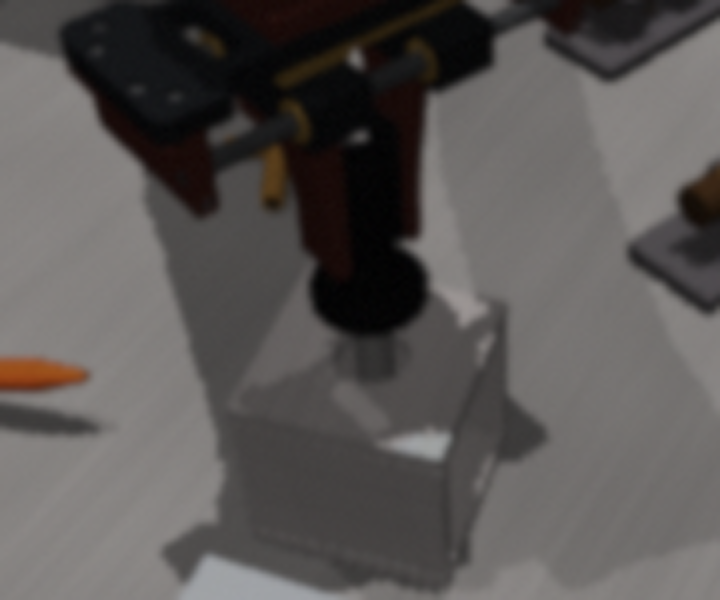

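The crop shows the shaft inside the hole at about (370,355), with the collar still above the plate and no contact force. I'll centre it, lower it and release.

```bash
python3 -m inch '[[[-2,1.5,4,0,20],[-3,2.5,9,0,20],[-3,2.5,14,0,20],[-3,2.5,19,0,20],[-3,2.5,23,0,20],[-3,2.5,26,0,20],[-3,2.5,28,0,20],[-3,2.5,28,0,20]]]'; python3 sh.py
```

```text
t: 18.3
tool_pos: [0.5449, -0.2588, 0.1199]
orientation: [-2.575, -1.79, 0.016]
force: [-0.0, -0.5, -1.6]
finger_gap: 0.0234
t 18.3 tip [ 0.5451 -0.2595  0.0239] F [-0.  -0.5 -1.6] shift tip->hole [ 0.7 -0.8  0. ] tz to TCP .117 2.917966609586917
```

```bash
python3 -m inch '[[[0,0,1,0,20],[0,0,2,0,20],[0,0,3,0,20],[0,0,3.5,0,20],[0,0,3.5,0,20],[0,0,3.5,0,20]]]'; python3 sh.py;  python3 -m inch '[[[0,0,3,0,30],[0,0,3,0,30],[0,0,3,0,40],[0,0,3,0,60],[0,0,3,0,70],[0,0,3,0,70],[0,0,3,0,70],[0,0,3,0,70]]]'; python3 sh.py
```

```text
t: 18.9
tool_pos: [0.5448, -0.2589, 0.1164]
orientation: [-2.576, -1.79, 0.016]
force: [0.4, -0.5, -0.8]
finger_gap: 0.0237
t 18.9 tip [ 0.5451 -0.2595  0.0204] F [ 0.4 -0.5 -0.8] shift tip->hole [ 0.7 -0.8  0. ] tz to TCP .117 -0.5636058804656952
t: 19.7
tool_pos: [0.5448, -0.2589, 0.1135]
orientation: [-2.576, -1.79, 0.016]
force: [-0.1, -0.3, -1.0]
finger_gap: 0.0696
t 19.7 tip [ 0.5451 -0.2595  0.0174] F [-0.1 -0.3 -1. ] shift tip->hole [ 0.7 -0.8  0. ] tz to TCP .117 -3.5487316330441443
```

```bash
python3 -m inch '[[[0,0,-10,0,70],[0,0,-30,0,70],[0,0,-60,0,70],[0,0,-100,0,70],[0,0,-140,0,70],[0,0,-170,0,70],[0,0,-180,0,70],[0,0,-180,0,70]]]'; python3 -m inch '[[[20,0,0,0,70],[50,0,0,0,70],[80,0,0,0,70],[110,0,0,0,70],[130,0,0,0,70],[130,0,0,0,70],[130,0,0,0,70]]]'; python3 - <<'E'
from h import *
T=[]
yy,xx=np.mgrid[0:384,0:512]; uv=np.c_[xx.ravel(),yy.ravel()]
for n in('top','scene'):
    c=cam(n); d=depth(c,uv).reshape(384,512,3); hsv=cv2.cvtColor(c['image'],cv2.COLOR_BGR2HSV)
    near=np.hypot(d[...,0]-.547,d[...,1]+.26)<.06
    for lo,hi,h in((.154,.17,.16),(.093,.103,.098)):
        m=near&(d[...,2]>lo)&(d[...,2]<hi)&(hsv[...,2]<60); print(n,h,m.sum(),plane(c,np.argwhere(m)[:,::-1],h).mean(0).round(4),d[m][:,2].max() if m.any() else 0)
    if n=='scene':
        u,v=proj(c,[.546,-.26,.1])[0].astype(int); cv2.imwrite('pics/end.png',cv2.resize(c['image'][v-70:v+80,u-90:u+90],None,fx=4,fy=4,interpolation=cv2.INTER_CUBIC))
print(arm.get_obs()['t'],arm.get_obs()['force'])
E
```

```text
t: 20.5
tool_pos: [0.5472, -0.259, 0.295]
orientation: [-2.577, -1.791, 0.013]
force: [-0.5, 0.5, -0.7]
finger_gap: 0.0701
t: 21.2
tool_pos: [0.5918, -0.1372, 0.2929]
orientation: [-2.576, -1.791, 0.016]
force: [0.4, -0.7, 0.9]
finger_gap: 0.0697
top 0.16 20 [ 0.5413 -0.2532  0.16  ] 0.16107888311566315
top 0.098 38 [ 0.5423 -0.2625  0.098 ] 0.10157518921015395
scene 0.16 169 [ 0.5496 -0.2637  0.16  ] 0.16185158813248215
scene 0.098 348 [ 0.5527 -0.2677  0.098 ] 0.10267649572978567
21.3 [ 0.54364226 -0.0076861   0.71574262]
```

View pics/end.png

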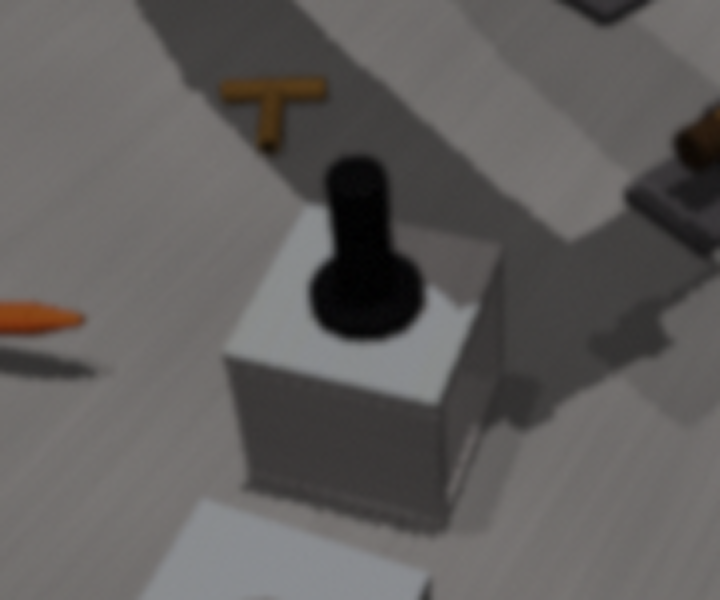

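The final view shows the probe upright with its collar on the plate (365,300), its top at z about 0.16, and the gripper clear.

```bash
python3 -c "
from cell import arm
print(arm.hand_in())"
```

```text
the job is handed in; nothing more can be done
None
```

I took the probe from the left-most stand, traced the long lug's seam from the collar end to the plain end, hung it back and let go. I handed the job in at about 21 s; no verdict was reported.

- **Trace:** it ran at about 25 mm/s. The calculated tip went from y = +71 to -71 mm, stayed within about 1 mm of the seam sideways and 5–7 mm above it. The wrist force stayed at its noise level of about 2 N.
- **Probe in the stand:** the last pictures show it upright, with its collar on the plate and its top at about 0.160 m, as it started. At release the calculated tip was within about 1 mm of the hole's centre line, with the tip at 20 mm.
- **Gripper:** it is open, raised and away from everything.

**What disagreed:**
- The scene camera read about 4 mm off the other two, both for the probe and for the lug. I put that down to calibration.
- In the last check the top camera's reading of the probe differed from the scene camera's by about 13 mm. I had few pixels there (20 and 38), so I relied on the picture and the arm's own position.
- The orange look-alike tipped over between 0.7 and 3 s, while the gripper was high up and away from it. It is still on the counter.

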